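Press plate and clamp arm on a round picture frame

TASK

A round picture frame lies face down in the gluing jig. Set the loose dark metal pressing plate into the recess of the frame's back so that it sits fully down and level, and let go of it; only then push the red sprung clamp arm by its black post towards the frame until it has clicked past its pawl, and finish while still holding it there, because the pawl does not lock and the arm springs back if let go. Leave the paint jar, glue bottle and mug standing where they are.

Things in the scene. Friction and masses are not known exactly. Their poses are not given: they have to be found in the camera images.
- knob (a point): centre of the light-wood knob of the loose pressing plate (press_plate): a dark steel disc 104 mm across, 10 mm thick, with an upright round knob (26 mm across, 46 mm tall, top 56 mm above the plate's underside) at its centre. This point is on the knob's axis, 34 mm above the plate's underside; z points up. 0.28 to 0.52 kg. It starts flat on the table, left or right of the jig.
- seat (a point): centre of the gold ledge the plate must rest on, 30 mm above the table. The dark wooden frame (156 mm across, on the jig's 12 mm plywood board) has a round recess 112 mm across, 12 mm deep: its rim is 12 mm above this point; the ledge is open inside 88 mm. x from clamp arm side to frame, z up. Plate seated: knob point 34 mm above this one. Fixed, but its place and turn differ each time.
- pivot (a point): point on the vertical hinge axis of the red clamp arm, 24 mm above the table. The arm (bar 18 mm wide, its top 32 mm above the table; hub 44 mm across with a coil spring) runs 130 mm from here to the black post. Axes as for the seat.
- post (a point): centre of the black rubber post standing upright on the free end of the clamp arm: round, 26 mm across, from 32 to 86 mm above the table; this point is on its axis, 64 mm above the table, 130 mm from the hinge axis. To tension the clamp it is moved towards the frame, on an arc clockwise (seen from above) about the pivot.
- clamp_arm: the red clamp arm with hub, post and cork-faced shoe; origin on the hinge axis, on the jig's board, y along the arm to the post, x to its shoe side (towards the frame).
- clamp_swing (a joint): angle of the clamp arm, rad: 0 at rest (sprung back from the frame), growing clockwise from above as the post is pushed towards the frame. The pawl resists from about 0.12, its crest is at 0.24, it has clicked past at 0.30; hard stop at 0.46. Push at the post: about 6 N at rest to 10 N at the stop, a few newtons more just before the click. Springs back to 0 if let go.
- paint_jar: bystander: green glass jar with green cap, 60 mm across, 75 mm tall, on the other side of the jig from the plate; origin at the centre of its underside
- glue_bottle: bystander: red squeeze bottle with white nozzle, 56 mm across, 182 mm tall, beyond the work on the left; origin at the centre of its underside
- cup: bystander: white mug, 76 mm across, 85 mm tall, beyond the work on the right; origin at the centre of its underside
Mind the look-alikes: they are no part of the job. Leave any green or turquoise look-alike of the part that bears knob alone.

How it is judged:
By the outcome, as a careful person would: the job done as asked, in the order asked, and still so for the second after the job is handed in, while the arm keeps its last pose, push and grip.
It also fails if it takes over 54 s, if anything falls off the work surface, if the arm or the gripper's body presses on something with over 40 N, if the wrist force passes 120 N, or if a joint passes its speed limit or range.

ROBOT

A 7-joint arm with a two-finger parallel gripper is mounted at the origin on the work surface. World frame = base frame: x ahead of the robot, y to its left, z up, the work surface at z = 0. Lengths are in m, angles in rad, forces in N, time in s.
With the tool pointing down it reaches from about 0.4 to 0.9 m from the base axis. Payload 5.5 kg.
Tool frame: the origin (TCP) lies midway between the tips of the shut fingers; the grasp point (between the pads) lies 19 mm behind it; z points along the fingers, x is the direction in which the jaws open and shut, and the axes are right-handed (so a half turn about z gives the same grasp; the last joint's range is limited). The gripper opens to 85 mm and grips with 20 to 120 N. Pads are 22 mm wide; open, the fingers measure 114 mm over their backs; the gripper's body (76 mm by 85 mm) begins 54 mm behind the grasp point. The pads swing forward as they close: fully open they stand 13 mm farther back than shut.
Start: joints at [-0.908, 0.501, -0.427, 1.55, 0.221, 1.138, -0.21], TCP at [0.253, 0.599, 0.231] pointing down, gripper open.
Joint ranges: [-2.88, 2.88], [-0.31, 2.03], [-1.54, 1.56], [0.2, 2.42], [-1.41, 4.55], [0.19, 2.02], [-2.57, 2.57]. Speed limits (rad/s): [2.57, 2.57, 3.14, 3.14, 3.14, 3.14, 3.14].

INTERFACE

Orientations are given as a unit quaternion [x, y, z, w].
In Python, from station import observe, get_image, job_done, trace gives the robot as it stands. The module is installed in compiled form; this text tells all that it offers.
- The arm moves only by the shell command python3 -m handwheel 'ROWS'. ROWS is JSON, a list of rows, each a list of 7 numbers: the opening, from -1 (shut) to 1 (fully open), then the shift along the world's x, y, z in units of 25 mm (1.0 is 25 mm), then the turn, a rotation vector about the world's x, y, z in units of 10 degrees (1.0 is 10 degrees). A call has 1 to 20 rows; each row is the pose to reach, as a shift and turn from the pose commanded when the call began; what a row does not reach only later rows make up. A row lasts 1/8 s, in which the tool goes at most 62.5 mm and 10.7 degrees, less where a joint would pass 70% of its speed; a pose out of reach is approached as far as the arm can. A call with a gripper value outside its range is refused whole. The fingers move at their own pace and stop on an object; the grip force is fixed at half the most. Time passes only in rows, so rows that repeat a pose let the fingers close. It gives the time, the measured TCP pose, the force and the opening at its end, in the units of the state.
- observe(): the state, without advancing time (a new reading comes with each control period).
- get_image(name): name is "scene" or "top"; returns a dict with "frame" (400x640x3 uint8, blue, green, red), "intrinsics" (3x3 intrinsics, pixels), "T" (4x4, takes a point from camera to world coordinates). Camera axes: x right, y up, looking along -z (the intrinsics and any distortion apply to the point x, -y, -z); pixel columns grow to the right and rows downward; lengths in m; the calibration is good to about 2 mm. A picture is of the moment at which its call begins. There is no depth.
- job_done(): hands the job in, once; it reports no verdict.
Trained networks look in a picture, given as the dict that the camera call returned (one of the last four; its "shot" number tells which), for a name from the list of things; names that differ only in an ending like _2 or _b are one class to them, and where a whole thing is asked for, a point or a joint stands for the part that bears it (a point fixed in the world has none). Each returns a list of dicts, best first, with "confidence" (0 to 1); they miss things now and then, are a little off and sometimes report something else, mostly with a low value. They report only what shows in the picture. A call takes as long as a camera call. They do not tell look-alikes from the thing itself.
- trace(picture, label): "pixels" (400x640 bool, what is visible of it) and "rect" ([left, top, right, bottom] in pixels, round what is visible of it).
The state is a dict: "time_s": time; "qpos": joint angles; "joint_velocities": joint speeds; "tau": joint torques, N m; "eef_pos": TCP position; "ee_rot": TCP orientation; "force": force on the tool from outside, world axes, zero at the start; "ft_torque": the same for the moment, N m; "grip_width": finger opening in m.
Only numpy, scipy, OpenCV 4.12 (cv2) and the standard library are available. Lean on these libraries where they do the work, as an engineer would, in place of code of your own. Each camera call takes 0.05 s, during which the arm holds its last target.

## Working session

There is one attempt and no reset: what is moved stays moved. The work goes in short steps, Python scripts to look and compute and a shell command to move; the robot and the scene stay as the last step left them, time stands still between calls to the robot, and variables do not carry over. Pictures are saved under pics/ and viewed, and the job is handed in when it is done.

```bash
mkdir -p pics; cat > h.py <<'E'
import numpy as np, cv2
from station import observe,get_image,job_done,trace
def ray(im,u,v):
    K=np.array(im["intrinsics"]);T=np.array(im["T"])
    d=np.linalg.inv(K)@np.array([u,v,1.0]); d=np.array([d[0],-d[1],-d[2]])
    return T[:3,3],T[:3,:3]@d
def onz(im,u,v,z):
    o,d=ray(im,u,v); return o+d*(z-o[2])/d[2]
def proj(im,p):
    K=np.array(im["intrinsics"]);T=np.array(im["T"])
    c=T[:3,:3].T@(np.array(p)-T[:3,3]); q=K@np.array([c[0],-c[1],-c[2]]); return q[:2]/q[2]
E
python3 - <<'E'
from h import *
s=observe();print({k:np.round(v,3).tolist() for k,v in s.items()})
for n in("scene","top"):
    im=get_image(n);cv2.imwrite(f"pics/{n}0.png",im["frame"]);print(im.keys());print(np.round(im["intrinsics"],1).tolist(),np.round(im["T"],3).tolist())
    for l in("knob","seat","post","clamp_arm","paint_jar","glue_bottle","cup"):
        try:
            for r in trace(im,l):
                p=r["pixels"];v,u=np.nonzero(p);print(n,l,round(r["confidence"],2),np.round(r["rect"]).tolist(),len(u),round(u.mean(),1),round(v.mean(),1))
        except Exception as e: print(n,l,e)
E
```

```text
{'time_s': 0.0, 'qpos': [-0.908, 0.502, -0.427, 1.551, 0.221, 1.138, -0.21], 'joint_velocities': [0.001, 0.001, 0.0, 0.001, 0.001, -0.003, 0.002], 'tau': [0.0, -56.953, -5.817, -28.094, 0.01, 0.012, -0.0], 'eef_pos': [0.253, 0.598, 0.23], 'ee_rot': [0.833, 0.553, -0.001, 0.0], 'force': [0.523, 0.745, 0.825], 'ft_torque': [-0.012, -0.04, -0.034], 'grip_width': 0.085}
dict_keys(['frame', 'intrinsics', 'T', 'shot'])
[[382.3, 0.0, 309.6], [0.0, 382.3, 202.5], [0.0, 0.0, 1.0]] [[-0.819, -0.427, 0.383, 0.855], [0.574, -0.625, 0.529, 0.524], [0.014, 0.653, 0.757, 0.76], [0.0, 0.0, 0.0, 1.0]]
scene knob 0.98 [379.0, 348.0, 438.0, 400.0] 2323 405.4 376.6
scene knob 0.85 [411.0, 234.0, 453.0, 271.0] 1310 430.9 253.3
scene knob 0.75 [437.0, 306.0, 490.0, 359.0] 2026 463.8 330.0
scene knob 0.66 [361.0, 267.0, 407.0, 310.0] 1616 382.8 289.5
scene seat 0.86 [178.0, 181.0, 339.0, 311.0] 11320 254.7 241.6
scene seat 0.47 [236.0, 120.0, 260.0, 152.0] 584 248.0 135.8
scene post 0.88 [258.0, 193.0, 314.0, 237.0] 723 289.8 217.0
scene clamp_arm 0.76 [260.0, 194.0, 314.0, 236.0] 818 289.2 216.6
scene pai
[... 513 characters left out ...]
0, 195.0] 1384 161.3 170.4
top knob 0.9 [210.0, 248.0, 250.0, 290.0] 1466 229.1 269.2
top knob 0.85 [206.0, 184.0, 250.0, 225.0] 1347 227.2 205.8
top knob 0.81 [140.0, 215.0, 184.0, 260.0] 1415 161.6 236.8
top knob 0.39 [285.0, 80.0, 396.0, 203.0] 12612 339.5 141.8
top seat 0.66 [286.0, 82.0, 392.0, 201.0] 12523 339.3 141.8
top post 0.88 [305.0, 162.0, 379.0, 188.0] 741 340.9 174.4
top clamp_arm 0.81 [306.0, 161.0, 380.0, 189.0] 639 337.6 174.8
top clamp_arm 0.5 [284.0, 80.0, 393.0, 204.0] 12639 339.4 141.9
top paint_jar 0.73 [452.0, 189.0, 486.0, 214.0] 617 470.3 201.7
top glue_bottle 0.63 [196.0, 100.0, 231.0, 130.0] 815 213.0 113.2
top cup 0.56 [444.0, 95.0, 491.0, 140.0] 1370 470.0 116.4
```

View pics/scene0.png

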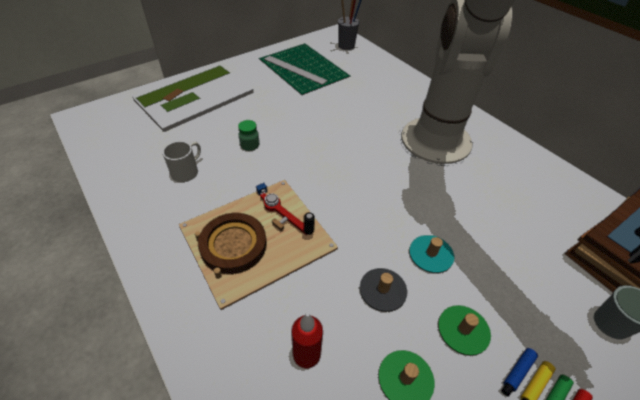

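View pics/top0.png

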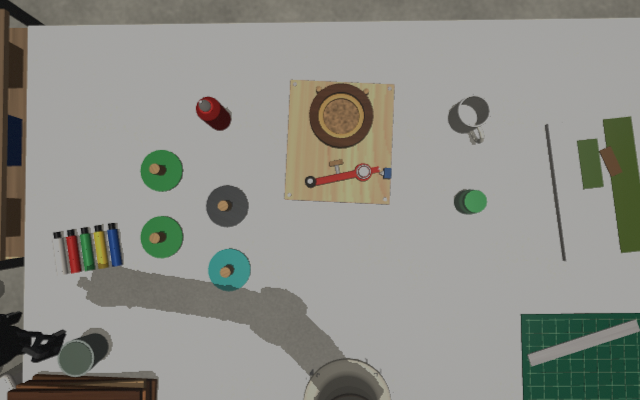

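```bash
python3 - <<'E'
import cv2
im=cv2.imread("pics/top0.png")
a=im[130:300,120:270];cv2.imwrite("pics/c1.png",cv2.resize(a,None,fx=3.5,fy=3.5,interpolation=2))
a=im[70:215,270:410];cv2.imwrite("pics/c2.png",cv2.resize(a,None,fx=4,fy=4,interpolation=2))
im=cv2.imread("pics/scene0.png")
a=im[225:400,340:500];cv2.imwrite("pics/c3.png",cv2.resize(a,None,fx=3.4,fy=3.4,interpolation=2))
E
```

```text
(no output)
```

View pics/c1.png

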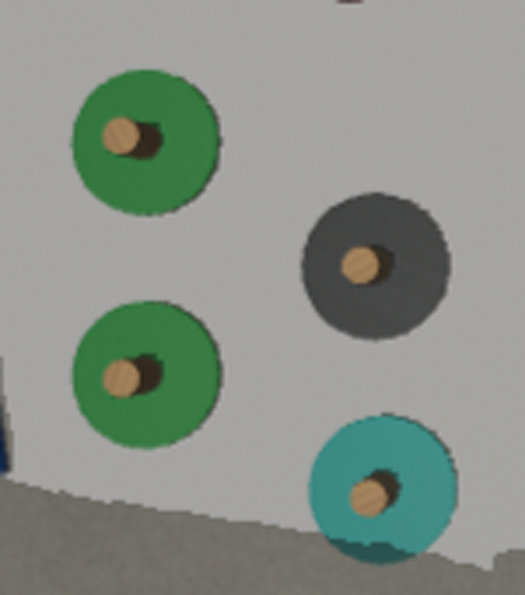

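View pics/c2.png

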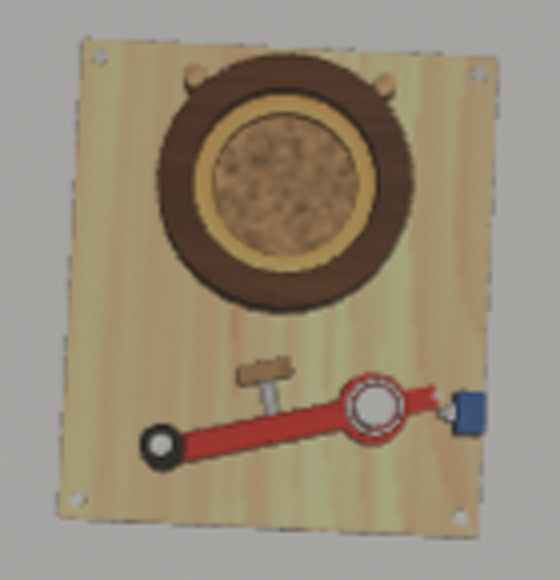

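View pics/c3.png

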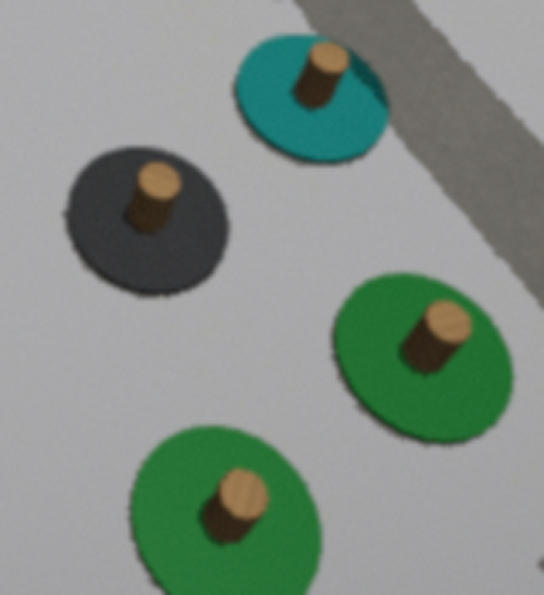

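Top picture: the disc candidates are dark grey (227,206), green (161,170), green (161,237) and turquoise (229,269). The dark grey one is the steel plate, and the close crop confirms it. The frame is at (341,116), the post at (310,182) and the hub at (364,172). The jar, bottle and mug are all clear of these.

```bash
cat > m.py <<'E'
from h import *
def blob(mask,near):
    n,l,s,c=cv2.connectedComponentsWithStats(mask.astype(np.uint8))
    best=[(np.hypot(*(c[i]-near)),i) for i in range(1,n) if s[i][4]>15]
    i=min(best)[1]; return l==i,c[i],s[i]
def circ(im,mask,z):
    cs,_=cv2.findContours(mask.astype(np.uint8),cv2.RETR_EXTERNAL,cv2.CHAIN_APPROX_NONE)
    c=max(cs,key=len)[:,0,:]
    h=cv2.convexHull(c)[:,0,:]
    P=np.array([onz(im,u,v,z)[:2] for u,v in c])
    A=np.c_[2*P,np.ones(len(P))];x=np.linalg.lstsq(A,(P**2).sum(1),rcond=None)[0]
    return x[:2],np.sqrt(x[2]+x[:2]@x[:2])
E
python3 - <<'E'
from m import *
for n,kn,pl,fr,cork,gold in (("top",(222.9,205.7),(227,206),(341,116),(341,117),(341,117)),("scene",(387,278),(383,290),(232,241),(233,243),(233,243))):
    im=get_image(n);f=im["frame"];hsv=cv2.cvtColor(f,cv2.COLOR_BGR2HSV)
    H,S,V=[hsv[...,i].astype(int) for i in range(3)]
    wood=(H<20)&(S>80)&(V>110)
    m,c,s=blob(wood,kn);print(n,"knobtop",s[:5],np.round(onz(im,*c,0.056),4),circ(im,m,.056))
    rs=trace(im,"knob")
    r=min(rs,key=lambda r:abs(r["rect"][0]+r["rect"][2]-2*pl[0])+abs(r["rect"][1]+r["rect"][3]-2*pl[1]))
    print("plate",np.round(r["rect"]),circ(im,r["pixels"],.010))
    # frame dark wood
    dk=(V<110)&(S>60)
    m,c,s=blob(dk,fr);print("frame",s[:5],circ(im,m,.042))
    cs,h=cv2.findContours(m.astype(np.uint8),cv2.RETR_CCOMP,cv2.CHAIN_APPROX_NONE)
    for q in cs:
        if len(q)>60:
            mm=np.zeros(m.shape,np.uint8);cv2.drawContours(mm,[q],-1,1,-1);print("  cont",len(q),circ(im,mm,.042))
    for px in ((cork),(cork[0]+19,cork[1])):
        print(f[int(px[1]),int(px[0])-3:int(px[0])+10:3].tolist())
im=get_image("top")
P=onz(im,270+161/4,70+447/4,.086);print("post",P); v=onz(im,270+374/4,70+408/4,.04);print("hub",v,np.hypot(*(P-v)[:2]))
print("frameC",onz(im,270+286/4,70+184/4,.042))
im=get_image("scene")
print("scene post(311,214)",onz(im,310.5,214,.086))
a=im["frame"][170:280,180:330];cv2.imwrite("pics/c4.png",cv2.resize(a,None,fx=5,fy=5,interpolation=2))
E
```

```text
top knobtop [218 201  10  10  84] [0.4836 0.2911 0.056 ] (array([0.48356055, 0.29108221]), np.float64(0.01115277442609537))
plate [206. 187. 251. 226.] (array([0.48336443, 0.29061901]), np.float64(0.049514453189347205))
frame [ 309   83   64   66 1721] (array([0.69844704, 0.00830846]), np.float64(0.07742830665528291))
  cont 190 (array([0.69844704, 0.00830846]), np.float64(0.07742830665528291))
  cont 128 (array([0.69786478, 0.00807394]), np.float64(0.055298002277459395))
[[69, 97, 124], [66, 91, 116], [71, 100, 128], [73, 102, 130], [72, 101, 129]]
[[69, 95, 121], [83, 134, 162], [69, 113, 142], [43, 54, 74], [41, 53, 73]]
scene knobtop [381 273  12  10  98] [0.4845 0.2919 0.056 ] (array([0.48447426, 0.29179751]), np.float64(0.011398701926142864))
plate [361. 268. 410. 309.] (array([0.48525809, 0.29246668]), np.float64(0.05170133396351928))
frame [ 196  213   71   66 2048] (array([0.70418493, 0.01860929]), np.float64(0.08126379139095502))
  cont 203 (array([0.70418493, 0.01860929]), np.float64(0.08126379139095502))
  cont 121 (array([0.70184779, 0.01481886]), np.float64(0.052865009882622584))
[[60, 92, 122], [60, 92, 123], [64, 99, 133], [68, 104, 138], [64, 98, 131]]
[[53, 84, 112], [52, 107, 143], [36, 74, 104], [22, 38, 65], [26, 42, 71]]
post [0.53512441 0.08195326 0.086     ]
hub [ 0.56048868 -0.04513075  0.04      ] 0.12959048073273752
frameC [0.69634441 0.00611629 0.042     ]
scene post(311,214) [0.53145275 0.08216118 0.086     ]
```

View pics/c4.png

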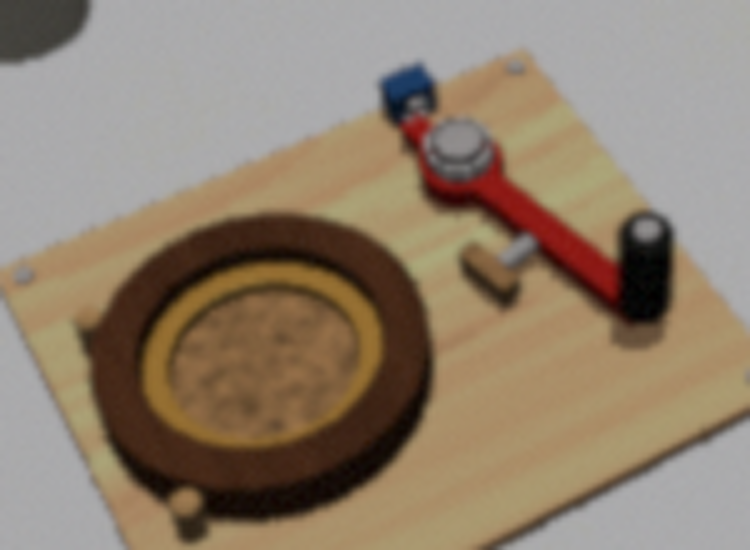

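```bash
python3 - <<'E'
from m import *
for n,c0 in (("top",(341,117)),("scene",(233,244))):
    im=get_image(n);f=im["frame"].astype(int);hsv=cv2.cvtColor(im["frame"],cv2.COLOR_BGR2HSV).astype(int)
    # radial edge: saturation jump outward in world circle at z=.03
    from scipy.optimize import least_squares
    C=onz(im,*c0,.03)[:2]
    S=cv2.GaussianBlur(hsv[...,1].astype(np.float32),(0,0),.7)
    for it in range(3):
        pts=[]
        for a in np.linspace(0,2*np.pi,90,endpoint=False):
            rr=np.arange(.036,.052,.0005)
            uv=np.array([proj(im,[C[0]+r*np.cos(a),C[1]+r*np.sin(a),.03]) for r in rr],np.float32)
            s=cv2.remap(S,uv[None,:,0],uv[None,:,1],1)[0]
            g=np.gradient(s);k=np.argmax(g);pts.append([C[0]+rr[k]*np.cos(a),C[1]+rr[k]*np.sin(a)])
        P=np.array(pts)
        r=least_squares(lambda x:np.hypot(*(P-x[:2]).T)-x[2],[*C,.044],loss="soft_l1",f_scale=.001)
        C=r.x[:2]
    print(n,r.x,np.median(abs(r.fun)))
E
```

```text
top [0.70035379 0.00754326 0.043076  ] 0.00038979883390972275
scene [0.70131909 0.01199675 0.04215468] 0.0006323051968796338
```

```bash
python3 -m handwheel '[[1,1.5,-2,-0.5,0,0,-0.6],[1,3.4,-4.5,-1.5,0,0,-1.4],[1,5.2,-7,-2.5,0,0,-2.2],[1,7,-9.4,-3.5,0,0,-3],[1,8.4,-11.2,-4,0,0,-3.5],[1,9.24,-12.26,-4.4,0,0,-3.7],[1,9.24,-12.26,-4.4,0,0,-3.7],[1,9.24,-12.26,-4.4,0,0,-3.7],[1,9.24,-12.26,-4.4,0,0,-3.7]]'; python3 - <<'E'
from h import *
s=observe();print({k:np.round(s[k],4).tolist() for k in("time_s","eef_pos","ee_rot","force","qpos")})
a=get_image("scene");b=get_image("top")
f=np.hstack([a["frame"][180:400,250:550],b["frame"][110:330,100:400]]);cv2.imwrite("pics/a1.png",cv2.resize(f,None,fx=1.33,fy=1.33))
E
```

```text
time_s: 2.33
eef_pos: [0.4833, 0.2939, 0.1217]
ee_rot: [0.966, 0.26, 0.0, -0.001]
force: [0.9, 0.1, -0.7]
grip_width: 0.0855
{'time_s': 2.325, 'eef_pos': [0.4833, 0.2939, 0.1217], 'ee_rot': [0.9655, 0.2604, 0.0001, -0.0007], 'force': [0.8538, 0.1103, -0.6931], 'qpos': [-0.4376, 0.4592, -0.1956, 1.8644, 0.1156, 0.8283, -0.1649]}
```

View pics/a1.png

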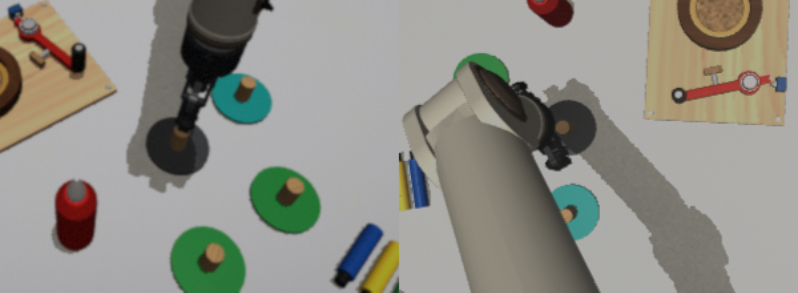

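The open fingers stand above the dark plate's knob, at (180,140) in the left half and (560,128) in the right half. I'll descend now.

```bash
python3 -m handwheel '[[1,0.02,-0.09,-1,0,0,0],[1,0.02,-0.09,-2,0,0,0],[1,0.02,-0.09,-3,0,0,0],[1,0.02,-0.09,-3.6,0,0,0],[1,0.02,-0.09,-4,0,0,0],[1,0.02,-0.09,-4,0,0,0],[-1,0.02,-0.09,-4,0,0,0],[-1,0.02,-0.09,-4,0,0,0],[-1,0.02,-0.09,-4,0,0,0],[-1,0.02,-0.09,-4,0,0,0],[-1,0.02,-0.09,-4,0,0,0],[-1,0.02,-0.09,-4,0,0,0],[-1,0.02,-0.09,-4,0,0,0],[-1,0.02,-0.09,-4,0,0,0]]'
```

```text
time_s: 4.18
eef_pos: [0.4849, 0.2902, 0.022]
ee_rot: [0.966, 0.26, 0.0, -0.0]
force: [-1.0, -1.6, 6.4]
grip_width: 0.0243
```

```bash
python3 -m handwheel '[[-1,0,0,0.4,0,0,0],[-1,0,0,1,0,0,0],[-1,0,0,2,0,0,0],[-1,0,0,3,0,0,0],[-1,0,0,4,0,0,0],[-1,0,0,5,0,0,0],[-1,0,0,5,0,0,0],[-1,0,0,5,0,0,0]]'; python3 - <<'E'
from h import *
a=get_image("scene");b=get_image("top")
f=np.hstack([a["frame"][140:360,200:500],b["frame"][110:330,100:400]]);cv2.imwrite("pics/a2.png",cv2.resize(f,None,fx=1.33,fy=1.33))
E
```

```text
time_s: 5.18
eef_pos: [0.4839, 0.2896, 0.1457]
ee_rot: [0.966, 0.26, -0.0, 0.0]
force: [0.2, -1.1, -4.1]
grip_width: 0.0244
```

View pics/a2.png

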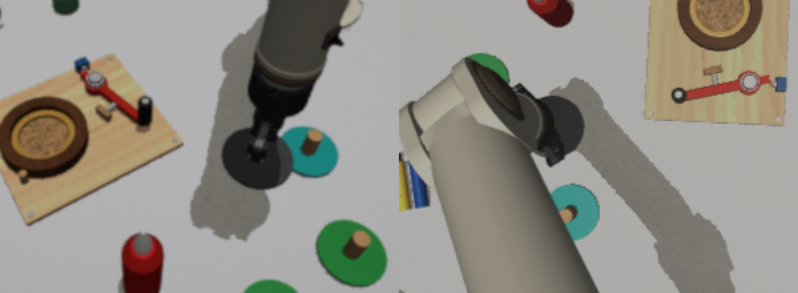

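```bash
python3 -m handwheel '[[-1,0.4,-1,0,0,0,-0.2],[-1,1.2,-2.5,0,0,0,-0.6],[-1,2.4,-4,0,0,0,-1],[-1,3.8,-5.6,0,0,0,-1.5],[-1,5.2,-7.2,0,0,0,-2],[-1,6.6,-8.7,0,0,0,-2.5],[-1,7.8,-10.1,0,0,0,-2.8],[-1,8.4,-10.9,-0.5,0,0,-3],[-1,8.64,-11.2,-1.2,0,0,-3],[-1,8.64,-11.2,-2,0,0,-3],[-1,8.64,-11.2,-2,0,0,-3],[-1,8.64,-11.2,-2,0,0,-3],[-1,8.64,-11.2,-2,0,0,-3]]'; python3 - <<'E'
from m import *
a=get_image("scene");b=get_image("top")
f=np.hstack([a["frame"][120:340,120:420],b["frame"][40:260,200:500]]);cv2.imwrite("pics/a3.png",cv2.resize(f,None,fx=1.33,fy=1.33))
for im in(a,b):
    for r in trace(im,"knob"): print(im["shot"],round(r["confidence"],2),np.round(r["rect"]).tolist(), circ(im,r["pixels"],.085))
E
```

```text
time_s: 6.9
eef_pos: [0.701, 0.0111, 0.0975]
ee_rot: [1.0, 0.001, 0.001, -0.0]
force: [-0.2, 0.1, -4.0]
grip_width: 0.0243
13 0.92 [378.0, 350.0, 436.0, 400.0] (array([0.60032125, 0.45884125]), np.float64(0.044313803102792794))
13 0.9 [207.0, 213.0, 255.0, 249.0] (array([0.70167434, 0.02088308]), np.float64(0.046163053764861094))
13 0.81 [412.0, 234.0, 455.0, 272.0] (array([0.38162502, 0.31141106]), np.float64(0.04590590628651833))
13 0.67 [436.0, 303.0, 489.0, 358.0] (array([0.45501257, 0.45995811]), np.float64(0.04705493274317656))
14 0.96 [142.0, 153.0, 183.0, 190.0] (array([0.56539513, 0.42512377]), np.float64(0.04797448424304012))
14 0.89 [138.0, 218.0, 186.0, 259.0] (array([0.41214071, 0.42474916]), np.float64(0.04797727593913806))
14 0.63 [211.0, 248.0, 247.0, 290.0] (array([0.33640524, 0.26918199]), np.float64(0.04716038467847506))
14 0.57 [316.0, 98.0, 331.0, 127.0] (array([0.69477801, 0.04768383]), np.float64(0.02206949575899659))
```

View pics/a3.png

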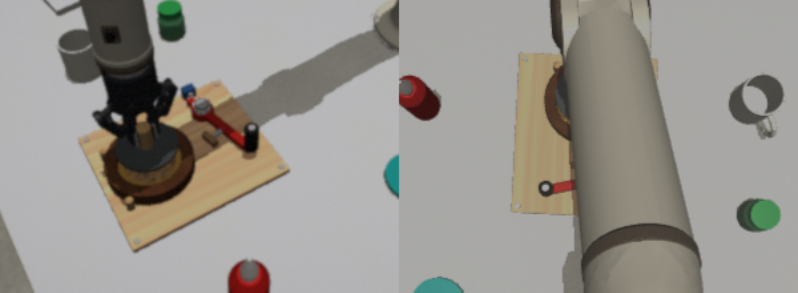

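```bash
python3 - <<'E'
from m import *
a=get_image("scene");s=observe();x,y,z=s["eef_pos"];print(x,y,z)
f=a["frame"][190:280,180:300];k=6;f=cv2.resize(f,None,fx=k,fy=k,interpolation=2)
def dr(c,r,z,col):
    p=[((proj(a,[c[0]+r*np.cos(t),c[1]+r*np.sin(t),z])+.5-[180,190])*k-.5).astype(int) for t in np.linspace(0,6.28,100)]
    cv2.polylines(f,[np.array(p)],True,col,1)
zb=z-.021
dr((x,y),.052,zb+.01,(255,255,0));dr((x,y),.052,zb,(255,0,255))
dr((.7005,.0095),.078,.042,(0,255,0));dr((.7005,.0095),.056,.042,(0,255,0))
cv2.imwrite("pics/a4.png",f)
E
```

```text
0.7007483271288313 0.010031439069663249 0.09690089105446521
```

View pics/a4.png

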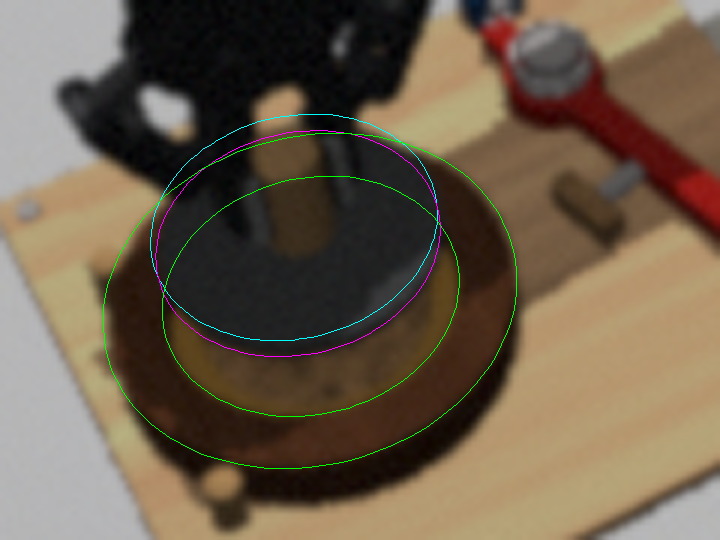

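The plate outline (cyan and magenta) matches the TCP prediction. The frame outline (green) fits, and the two are concentric to within about 1 mm. I'll lower it.

```bash
python3 -m handwheel '[[-1,0,0,-0.4,0,0,0],[-1,0,0,-0.8,0,0,0],[-1,0,0,-1.1,0,0,0],[-1,0,0,-1.3,0,0,0],[-1,0,0,-1.5,0,0,0],[-1,0,0,-1.6,0,0,0],[-1,0,0,-1.6,0,0,0]]'; python3 - <<'E'
from m import *
s=observe();print({k:np.round(s[k],4).tolist() for k in("time_s","eef_pos","ee_rot","force","ft_torque")})
a=get_image("scene")
f=a["frame"][190:280,180:300];cv2.imwrite("pics/a5.png",cv2.resize(f,None,fx=6,fy=6,interpolation=2))
E
```

```text
time_s: 8.02
eef_pos: [0.7004, 0.01, 0.0562]
ee_rot: [1.0, 0.001, -0.0, -0.0]
force: [-0.2, -0.4, -2.8]
grip_width: 0.0248
{'time_s': 8.025, 'eef_pos': [0.7004, 0.01, 0.0562], 'ee_rot': [1.0, 0.0008, -0.0001, -0.0], 'force': [-0.2083, -0.4168, -2.8332], 'ft_torque': [-0.0186, 0.0154, 0.0243]}
```

View pics/a5.png

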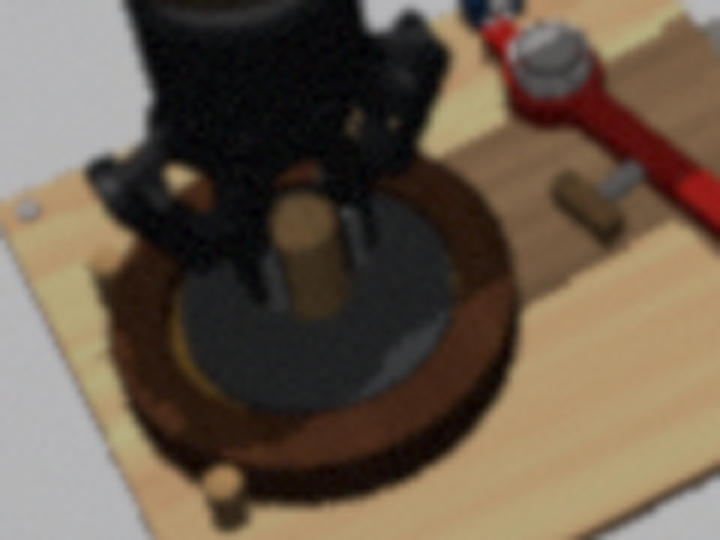

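The plate is inside the recess, with a little gold showing on the left and only noise-level force. I'll lower the last 5 mm.

```bash
python3 -m handwheel '[[-1,0,0,-0.1,0,0,0],[-1,0,0,-0.18,0,0,0],[-1,0,0,-0.23,0,0,0],[-1,0,0,-0.23,0,0,0]]'; python3 - <<'E'
from m import *
s=observe();print({k:np.round(s[k],4).tolist() for k in("time_s","eef_pos","ee_rot","force","ft_torque")})
a=get_image("scene")
f=a["frame"][190:280,180:300];cv2.imwrite("pics/a6.png",cv2.resize(f,None,fx=6,fy=6,interpolation=2))
E
```

```text
time_s: 8.57
eef_pos: [0.7006, 0.01, 0.052]
ee_rot: [1.0, 0.001, 0.0, -0.0]
force: [-4.0, -0.2, 5.8]
grip_width: 0.0246
{'time_s': 8.575, 'eef_pos': [0.7006, 0.01, 0.052], 'ee_rot': [1.0, 0.0008, 0.0002, -0.0], 'force': [-4.0387, -0.2247, 5.8414], 'ft_torque': [-0.085, 0.8457, 0.0079]}
```

View pics/a6.png

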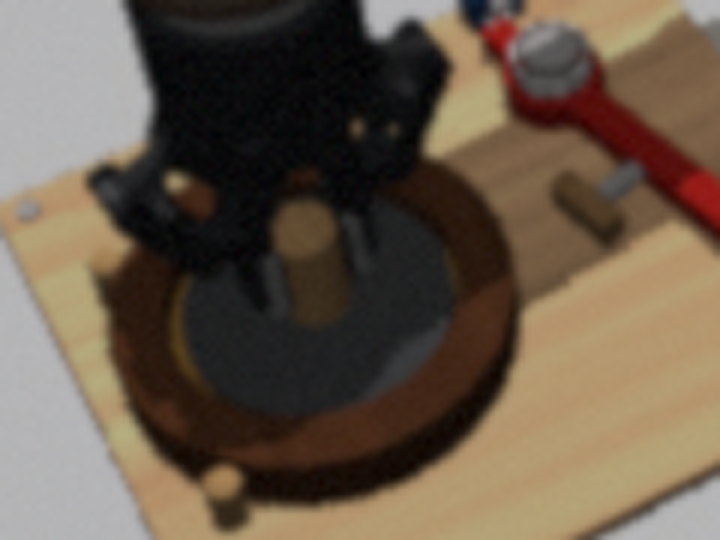

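Contact comes at TCP z 0.052. The grasp was at 0.022 on the table and the ledge adds 0.030, so the plate is seated. I'll release it and retreat.

```bash
python3 -m handwheel '[[-0.2,0,0,0,0,0,0],[0,0,0,0,0,0,0],[0,0,0,0,0,0,0],[0,0,0,0,0,0,0],[0,0,0,0.6,0,0,0],[0,0,0,1.4,0,0,0],[0,0,0,2.4,0,0,0],[0,0,0,3.6,0,0,0],[0.5,-1.5,1,4.6,0,0,0],[1,-3.5,2.2,4.6,0,0,0],[1,-5.6,2.8,4.6,0,0,0],[1,-6.6,2.9,4.6,0,0,0],[1,-6.6,2.9,4.6,0,0,0],[1,-6.6,2.9,4.6,0,0,0]]'; python3 - <<'E'
from m import *
s=observe();print({k:np.round(s[k],4).tolist() for k in("time_s","eef_pos","ee_rot","force","ft_torque")})
a=get_image("scene");b=get_image("top");cv2.imwrite("pics/s7.png",a["frame"]);cv2.imwrite("pics/t7.png",b["frame"])
f=a["frame"][180:290,180:330];g=cv2.resize(f,None,fx=5,fy=5,interpolation=2);k=5
def dr(c,r,z,col):
    p=[((proj(a,[c[0]+r*np.cos(t),c[1]+r*np.sin(t),z])+.5-[180,180])*k-.5).astype(int) for t in np.linspace(0,6.28,100)]
    cv2.polylines(g,[np.array(p)],True,col,1)
cv2.imwrite("pics/a7.png",g)
E
```

```text
time_s: 10.38
eef_pos: [0.5374, 0.0823, 0.1671]
ee_rot: [1.0, 0.0, 0.002, -0.0]
force: [1.6, -0.2, 0.1]
grip_width: 0.0854
{'time_s': 10.375, 'eef_pos': [0.5374, 0.0823, 0.1671], 'ee_rot': [1.0, 0.0005, 0.0017, -0.0002], 'force': [1.6156, -0.2316, 0.066], 'ft_torque': [-0.0086, -0.0392, -0.0555]}
```

View pics/a7.png

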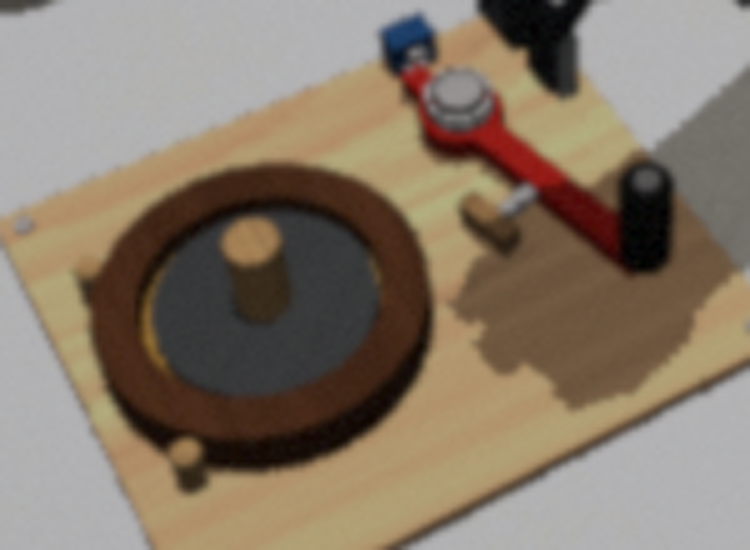

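View pics/t7.png

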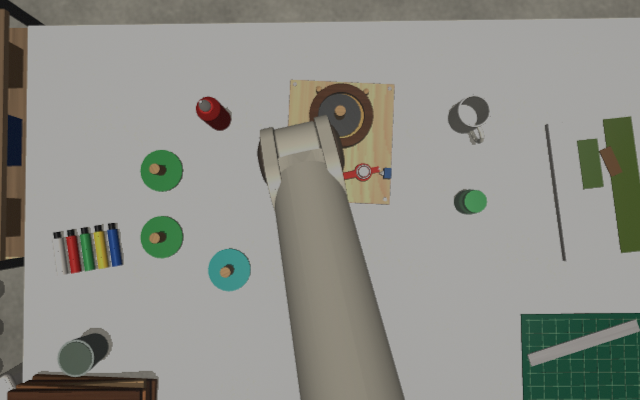

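```bash
python3 - <<'E'
from m import *
for n,kn in (("scene",(230,228)),("top",(340,111))):
    im=get_image(n);f=im["frame"];hsv=cv2.cvtColor(f,cv2.COLOR_BGR2HSV).astype(int);H,S,V=[hsv[...,i] for i in range(3)]
    m,c,s=blob((H<20)&(S>80)&(V>(125 if n=="scene" else 105)),kn);print(n,s,c,"knobtop z.086",np.round(onz(im,*c,.086),4))
    rs=[r for r in trace(im,"knob") if np.hypot((r["rect"][0]+r["rect"][2])/2-kn[0],(r["rect"][1]+r["rect"][3])/2-kn[1])<25]
    for r in rs: print("plate z.04",np.round(r["rect"]),circ(im,r["pixels"],.040))
    d=(S<60)&(V<110); m,c,s=blob(d,(233,242) if n=="scene" else (341,118)); m=cv2.morphologyEx(m.astype(np.uint8),cv2.MORPH_CLOSE,np.ones((3,3)));print("dark",s,circ(im,m,.040))
b=im["frame"][75:165,300:400];cv2.imwrite("pics/a8.png",cv2.resize(b,None,fx=6,fy=6,interpolation=2))
E
```

```text
scene [225 224  11   9  73] [229.7260274  227.83561644] knobtop z.086 [0.7004 0.0141 0.086 ]
plate z.04 [212. 222. 256. 258.] (array([0.70040166, 0.01341668]), np.float64(0.05123928470633365))
dark [ 211  222   45   37 1071] (array([0.69994732, 0.01367183]), np.float64(0.04460710929929564))
top [335 105  11  11  90] [339.82222222 110.15555556] knobtop z.086 [0.7003 0.0119 0.086 ]
plate z.04 [317.  93. 364. 138.] (array([0.70371197, 0.0075038 ]), np.float64(0.04787092569017492))
dark [ 261   92   99   67 1347] (array([0.68024454, 0.08089794]), np.float64(0.07719585483522166))
```

View pics/a8.png

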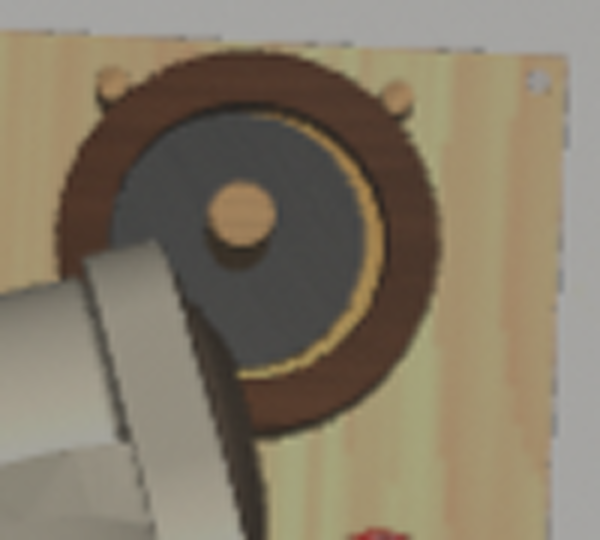

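The plate is in and level: knob top and plate centre agree within 1 mm. It sits about 4 mm off-centre towards +y, where the wall is close, so I'll press lightly on the knob with shut fingers to make sure it is fully down.

```bash
python3 -m handwheel '[[-1,1.5,-0.8,0,0,0,0],[-1,3.5,-1.6,0,0,0,0],[-1,5.3,-2.4,0,0,0,0],[-1,6.52,-2.8,0,0,0,0],[-1,6.52,-2.8,-1,0,0,0],[-1,6.52,-2.8,-2,0,0,0],[-1,6.52,-2.8,-2.7,0,0,0],[-1,6.52,-2.8,-2.9,0,0,0],[-1,6.52,-2.8,-3,0,0,0],[-1,6.52,-2.8,-3,0,0,0]]'; python3 -m handwheel '[[-1,0,0,-0.08,0,0,0],[-1,0,0,-0.16,0,0,0],[-1,0,0,-0.16,0,0,0]]';python3 -m handwheel '[[-1,0,0,-0.08,0,0,0],[-1,0,0,-0.12,0,0,0],[-1,0,0,-0.12,0,0,0]]'
```

```text
time_s: 11.92
eef_pos: [0.6991, 0.0126, 0.0914]
ee_rot: [1.0, 0.001, 0.001, -0.0]
force: [0.7, 0.6, -0.3]
grip_width: 0.0003
time_s: 12.3
eef_pos: [0.6984, 0.0126, 0.0865]
ee_rot: [1.0, 0.001, -0.0, -0.0]
force: [0.5, 0.7, 0.4]
grip_width: 0.0001
time_s: 12.68
eef_pos: [0.6987, 0.0125, 0.0861]
ee_rot: [1.0, 0.001, 0.0, -0.0]
force: [-7.3, -0.3, 13.6]
grip_width: 0.0001
```

Contact is at z 0.086, which is exactly the seated knob-top height, and 13.6 N didn't move it down. Next is the post.

```bash
python3 -m handwheel '[[-1,0,0,1,0,0,0],[-1,0,0,2.2,0,0,0],[0,0,0,3.2,0,0,0],[1,-1.5,0.7,3.4,0,0,0],[1,-3.5,1.5,3.4,0,0,0],[1,-5.5,2.3,3.4,0,0,0],[1,-6.6,2.75,3.4,0,0,0],[1,-6.6,2.75,3.4,0,0,0],[1,-6.6,2.75,2.4,0,0,0],[1,-6.6,2.75,1.8,0,0,0],[1,-6.6,2.75,1.8,0,0,0]]'; python3 - <<'E'
from m import *
a=get_image("scene")
f=a["frame"][160:280,180:340];cv2.imwrite("pics/a9.png",cv2.resize(f,None,fx=5,fy=5,interpolation=2))
E
```

```text
time_s: 14.05
eef_pos: [0.5329, 0.0806, 0.1272]
ee_rot: [1.0, 0.0, -0.001, 0.0]
force: [-0.2, 0.1, -0.1]
grip_width: 0.0853
```

View pics/a9.png

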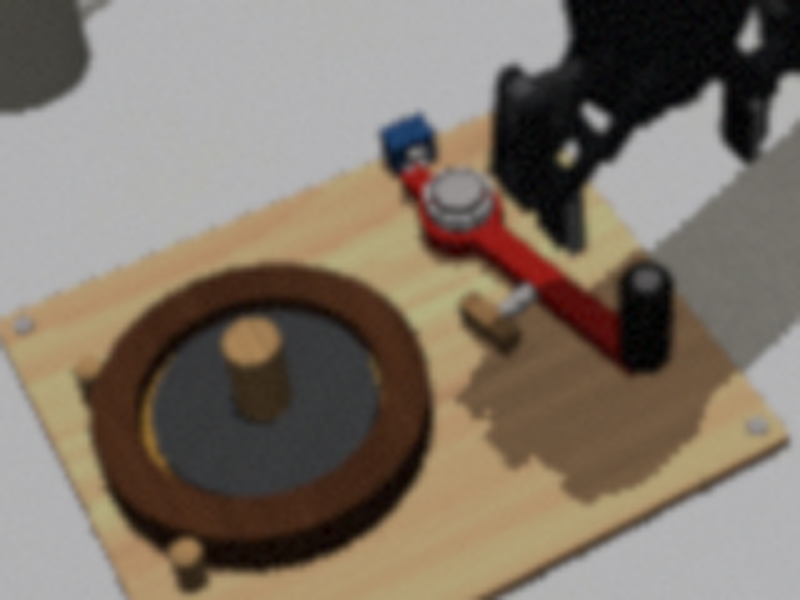

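The plate is unchanged. The open jaws straddle the post at (645,310) along x, so I'll descend.

```bash
python3 -m handwheel '[[1,0,0.05,-1,0,0,0],[1,0,0.05,-1.8,0,0,0],[1,0,0.05,-2.5,0,0,0],[1,0,0.05,-3,0,0,0],[1,0,0.05,-3,0,0,0]]'; python3 -m handwheel '[[-1,0,0,0,0,0,0],[-1,0,0,0,0,0,0],[-1,0,0,0,0,0,0],[-1,0,0,0,0,0,0],[-1,0,0,0,0,0,0],[-1,0,0,0,0,0,0],[-1,0,0,0,0,0,0]]'; python3 - <<'E'
from m import *
a=get_image("scene")
f=a["frame"][160:280,180:340];cv2.imwrite("pics/b1.png",cv2.resize(f,None,fx=5,fy=5,interpolation=2))
E
```

```text
time_s: 14.72
eef_pos: [0.5329, 0.0823, 0.0528]
ee_rot: [1.0, 0.001, -0.001, 0.0]
force: [-0.3, 0.7, 0.3]
grip_width: 0.0851
time_s: 15.6
eef_pos: [0.5374, 0.0826, 0.055]
ee_rot: [1.0, 0.0, 0.004, -0.0]
force: [7.2, -0.6, -1.6]
grip_width: 0.0246
```

View pics/b1.png

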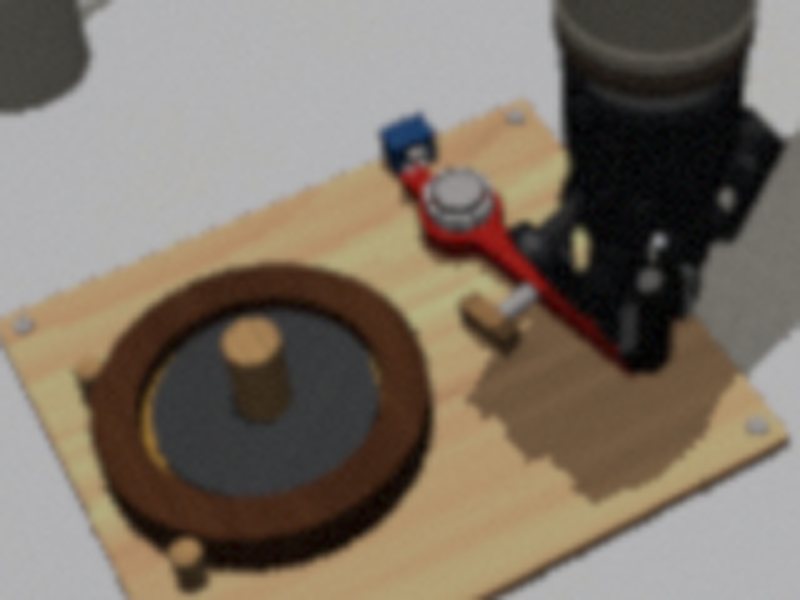

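The post is gripped (opening 24.6 mm, force only the grip's centring). I'll push it along the arc, turning the wrist with it.

```bash
python3 -m handwheel '[[-1,0.25,0.04,0,0,0,-0.3],[-1,0.5,0.06,0,0,0,-0.6],[-1,0.75,0.08,0,0,0,-0.8],[-1,1,0.08,0,0,0,-1],[-1,1.2,0.08,0,0,0,-1.2],[-1,1.2,0.08,0,0,0,-1.2]]'; python3 -m handwheel '[[-1,0.2,0,0,0,0,-0.2],[-1,0.4,-0.02,0,0,0,-0.4],[-1,0.6,-0.03,0,0,0,-0.6],[-1,0.8,-0.05,0,0,0,-0.8],[-1,0.8,-0.05,0,0,0,-0.8],[-1,0.8,-0.05,0,0,0,-0.8]]'
```

```text
time_s: 16.4
eef_pos: [0.563, 0.0851, 0.0548]
ee_rot: [0.995, -0.103, -0.0, -0.0]
force: [-5.8, 0.4, 11.3]
grip_width: 0.0246
time_s: 17.15
eef_pos: [0.5821, 0.0836, 0.0548]
ee_rot: [0.985, -0.172, -0.001, 0.0]
force: [-7.9, 0.6, 11.4]
grip_width: 0.0245
```

```bash
python3 -m handwheel '[[-1,0.1,0,0,0,0,-0.1],[-1,0.2,-0.03,0,0,0,-0.2],[-1,0.2,-0.03,0,0,0,-0.2],[-1,0.2,-0.03,0,0,0,-0.2]]'; python3 - <<'E'
from m import *
a=get_image("scene");b=get_image("top");cv2.imwrite("pics/s9.png",a["frame"])
f=np.hstack([a["frame"][150:280,180:330],b["frame"][70:200,280:430]]);cv2.imwrite("pics/b2.png",cv2.resize(f,None,fx=2.66,fy=2.66,interpolation=2))
f=a["frame"][160:280,180:340];cv2.imwrite("pics/b3.png",cv2.resize(f,None,fx=5,fy=5,interpolation=2))
print(np.round(observe()["eef_pos"],4))
E
```

```text
time_s: 17.65
eef_pos: [0.5866, 0.0828, 0.0547]
ee_rot: [0.982, -0.19, -0.002, 0.0]
force: [-9.6, 0.5, 13.4]
grip_width: 0.0242
[0.5865 0.0828 0.0547]
```

View pics/b3.png

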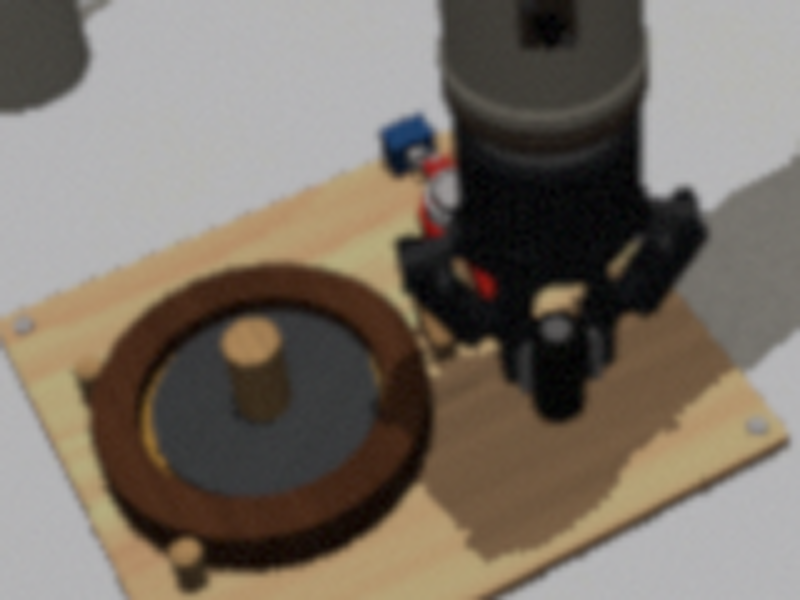

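View pics/b2.png

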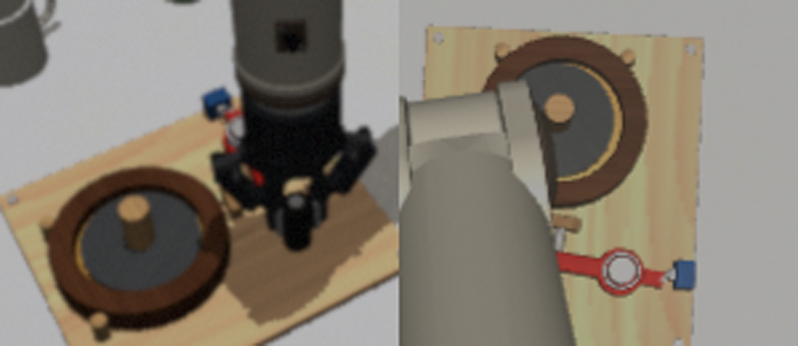

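View pics/s9.png

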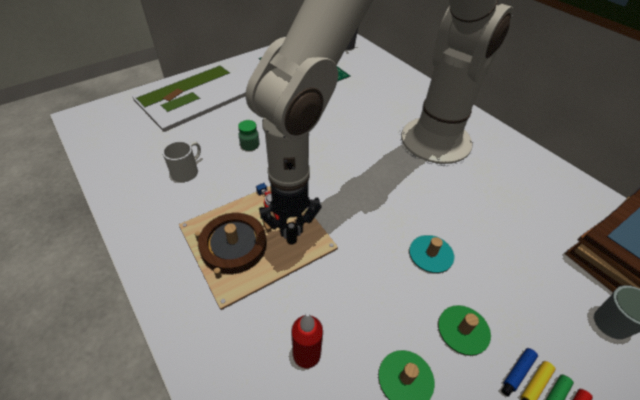

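```bash
python3 - <<'E'
from m import *
a=get_image("scene");P=onz(a,180+558.5/5-.4,160+328.5/5-.4,.086);print("post",P)
P0=onz(a,180+648/5-.4,180-20+278/5-.4,.086);print("rest",P0)
pv=np.array([.5608,-.0453])
for q in(P,P0):
    d=q[:2]-pv;print(np.hypot(*d),np.arctan2(-d[0],d[1]))
print(np.round(observe()["eef_pos"],4), observe()["grip_width"])
b=a["frame"][200:250,260:320];cv2.imwrite("pics/b4.png",cv2.resize(b,None,fx=10,fy=10,interpolation=2))
E
```

```text
post [0.58507699 0.08452821 0.086     ]
rest [0.53589624 0.08336296 0.086     ]
0.13207852623392666 -0.184858274371203
0.13105096358536156 0.1911938328875697
[0.5865 0.0828 0.0547] 0.024783289047772578
```

View pics/b4.png

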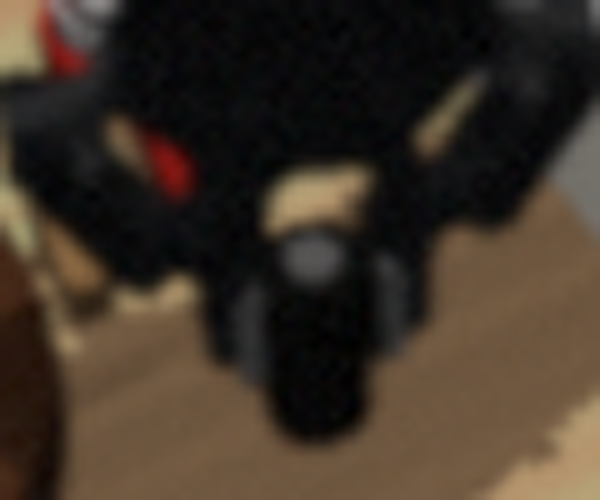

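The clamp angle is about 0.376 rad, past the click at 0.30 and short of the 0.46 stop. The post is held squarely between the pads, the plate is still seated, and the jar, bottle and mug are where they were. I'll hand it in.

```bash
python3 -c "
from station import *
s=observe();print(s['time_s'],s['eef_pos'],s['force']);print(job_done())"
```

```text
17.8 [0.58653591 0.08279049 0.05473234] [-8.29454706 -0.77673243 13.31467908]
the job is handed in; nothing more can be done
None
```

I handed the job in at 17.8 s, with the steel plate seated and released and the clamp arm held past its click.

- **Plate:** I took the dark grey disc and left the green and turquoise look-alikes alone. I set it in the recess, let go, then pressed lightly (about 14 N) on the knob with shut fingers. Contact came at 86 mm, the height expected when fully seated, and the pictures show it level to about 1 degree. It sits roughly 4 mm off-centre towards +y, close to the recess wall.
- **Clamp:** I gripped the post and pushed it along its arc to about 0.376 rad, estimated from the picture. That is past the click at 0.30 and short of the stop at 0.46. It is still gripped there, with about 8 N at the tool along the push and 13 N vertically. I did not look into the vertical force.
- **Surroundings:** The last picture shows the jar, bottle and mug standing where they were.
- **Disagreement:** The two cameras differed by 3–4 mm in y for the seat, so I used a middle value. That probably accounts for part of the off-centre seating.

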